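Put a washed vacuum filter holder back together on its manifold

TASK

Put the washed filter holder back together on the open head of the vacuum manifold, part by part: first lay the steel frit disc in the head's recess, then the large white sealing ring round the disc's raised pad, then stand the funnel upright over the ring, and last close the funnel with its lid. Set every part down gently so that it sits flat and fully home, and leave the small white ring, the white jar and the amber bottles where they are.

Things in the scene. Friction and masses are not known exactly. Their poses are not given: they have to be found in the camera images.
- seat (a point): open head of the fixed steel manifold: a dish 66 mm across with a recess 55 mm wide, 3 mm deep; point at the centre of the recess floor, 106 mm up; z up, x across the manifold, y along its pipe (400 mm long, 40 mm thick). Three heads stand 125 mm apart along the pipe in any order: this one, one closed by a funnel and lid, one plugged by a black stopper 19 mm high
- frit_mid (a point): loose steel frit disc, 95 g, lying pad up: rim 50 mm in diameter, 9 mm thick, foot bevelled 1.5 mm; duller pad 36 mm in diameter rises 3 mm above the rim. Point on its axis half-way up the rim, 4.5 mm above the underside (so 4.5 mm above the seat point when home); z up
- seal_mid (a point): loose sealing ring of stiff white plastic, 20 g, lying flat: outer diameter 50 mm, hole 41 mm, 10 mm high, both faces alike. Point at its centre, 5 mm above its underside. Home, it lies on the frit's rim round the pad, this point 14 mm above the seat point
- funnel_mid (a point): loose steel tube, 260 g, 90 mm high, standing on its skirt: skirt 66 mm outside, 58 mm inside, 12 mm deep up to an inner shoulder (hole 42 mm) that rests on the ring; barrel 59 mm in diameter from 18 mm up to the top, mouth 54 mm. Point on its axis 45 mm above the underside; z up. Home, the skirt hangs round the ring clear of the head, this point 52 mm above the seat point
- lid_knob (a point): loose steel lid, 110 g, standing on its spigot: spigot 46 mm in diameter, 8 mm deep (goes into the funnel's mouth), flange 64 mm, 4 mm thick, knob 20 mm in diameter, 15 mm high, on a thinner neck. Point in the middle of the knob, 26 mm above the spigot's underside; knob's top 8 mm higher; z up. Home, this point is 115 mm above the seat point
- small_seal_mid (a point): bystander: a smaller white ring of another holder, outer diameter 32 mm, 6 mm high, lying flat; point at its centre. Not wanted; leave it
- jar: bystander: white screw jar, 50 mm in diameter, 45 mm high; origin at the centre of its underside. Leave it
- bottle_l: bystander: amber bottle with black cap, 62 mm in diameter, 145 mm high, left of the manifold; origin at the centre of its underside. Leave it
- bottle_r: bystander: the same kind of amber bottle, right of the manifold; origin at the centre of its underside. Leave it
- closed_top (a point): the closed head of the manifold: top of the knob of its funnel's lid, 229 mm above the bench, fixed; that funnel is 66 mm in diameter and stands as an obstacle beside the work
Not all that is in view belongs to the job. Leave any brown or purple look-alike of the part that bears frit_mid alone.

How it is judged:
By the outcome, as a careful person would: the job done as asked, in the order asked, and still so for the second after the job is handed in, with the robot touching nothing.
It also fails if it takes over 115 s, if anything falls off the work surface, if the arm or the gripper's body presses on something with over 40 N, if the wrist force passes 120 N, or if a joint passes its speed limit or range.

ROBOT

A 6-joint arm with a two-finger parallel gripper is mounted at the origin on the work surface. World frame = base frame: x ahead of the robot, y to its left, z up, the work surface at z = 0. Lengths are in m, angles in degrees, forces in N, time in s.
With the tool pointing down it reaches from about 0.25 to 0.775 m from the base axis. Payload 4 kg.
Tool frame: the origin (TCP) lies midway between the tips of the shut fingers; the grasp point (between the pads) lies 19 mm behind it; z points along the fingers, y is the direction in which the jaws open and shut (so a half turn about z gives the same grasp; the last joint's range is limited). The gripper opens to 85 mm and grips with 20 to 120 N. Pads are 22 mm wide; open, the fingers measure 114 mm over their backs; the gripper's body (76 mm by 85 mm) begins 54 mm behind the grasp point. The pads swing forward as they close: fully open they stand 13 mm farther back than shut.
Start: joints at [67.546, 4.996, 78.535, -0, 96.463, -5.907], TCP at [0.157, 0.527, 0.231] pointing down, gripper open.
Joint ranges: [-177.83, 177.83], [-43.37, 116.18], [15.69, 146.23], [-61.86, 241.86], [9.47, 152.12], [-147.06, 147.06]. Speed limits (degrees/s): [159.86, 159.86, 180, 180, 180, 180].

INTERFACE

Orientations are given as a 3x3 rotation matrix whose columns are the frame's x, y, z axes.
In Python, from station import monitor, optics, workorder gives the robot as it stands.
- The arm moves only by the shell command python3 -m creep 'ROWS' [FORCE]. ROWS is JSON, a list of rows, each a list of 7 numbers: the shift along the world's x, y, z scaled (see below), then the turn, a rotation vector about the world's x, y, z scaled (see below), then the gripper's target within -1 to 1 (fully open at 1, half-way at 0, shut at -1). A call has 1 to 20 rows; each row is the pose to reach, as a shift and turn from the pose commanded when the call began, turning the shorter way round; what a row does not reach only later rows make up. The controller multiplies each number of a shift by 100 mm and each number of a turn by pi rad. A row lasts 1/10 s, in which the tool goes at most 50 mm and 8.59 degrees, less where a joint would pass 70% of its speed; a pose out of reach is approached as far as the arm can. A call with a number of a shift or a turn outside -1 to 1 is refused whole. A call with a gripper value outside its range is refused whole. The fingers move at their own pace and stop on an object; FORCE is the grip in N (left out, the last holds). Time passes only in rows, so rows that repeat a pose let the fingers close. It gives the time, the measured TCP pose, the force and the opening at its end, in the units of the state.
- monitor.state(): the state, without advancing time (a new reading comes with each control period).
- optics.get_image(name): name is "scene" or "side" or "wrist"; returns (picture, depth): 384x512x3 uint8, red, green, blue; 384x512 float32, m along the optical axis (not along the pixel's ray), 0 where there is no reading.
- optics.calibration(name): a dict with "vfov" (degrees; the focal length in pixels is half the picture's height over the tangent of half this angle, whatever the lens; pixels are square), "cx", "cy" (the principal point, pixels), "extrinsics" (4x4, takes a point from world to camera coordinates). Camera axes: x right, y down, z forward; pixel columns grow to the right and rows downward; lengths in m; the calibration is good to about 2 mm. A picture is of the moment at which its call begins: read the wrist's pose just before it. calibration takes no time and is no camera call; for the wrist camera it gives the pose at the moment of the call.
- workorder.hand_in(): hands the job in, once; it reports no verdict.
The state is a dict: "clock": time; "joint_positions": joint angles; "dq": joint speeds; "effort": joint torques, N m; "eef_pos": TCP position; "tool_rot": TCP orientation; "wrist_force": force on the tool from outside, world axes, zero at the start; "ft_torque": the same for the moment, N m; "opening": finger opening in m.
Only numpy, scipy, OpenCV 4.12 (cv2) and the standard library are available. Lean on these libraries where they do the work, as an engineer would, in place of code of your own. Each camera call takes 0.05 s, during which the arm holds its last target. There are 200 camera calls.

## Working session

There is one attempt and no reset: what is moved stays moved. The work goes in short steps, Python scripts to look and compute and a shell command to move; the robot and the scene stay as the last step left them, time stands still between calls to the robot, and variables do not carry over. Pictures are saved under pics/ and viewed, about 12 in all and at most 16, crops included, and the job is handed in when it is done.

```bash
mkdir -p pics; ls; cat > h.py <<'E'
import numpy as np, cv2
from station import monitor, optics, workorder
def grab(n,fn=None):
    c=optics.calibration(n); p,d=optics.get_image(n)
    if fn: cv2.imwrite('pics/'+fn+'.png',p[:,:,::-1])
    return p,d,c
def ray(c,u,v,shape=(384,512)):
    f=shape[0]/2/np.tan(np.radians(c['vfov'])/2); E=np.array(c['extrinsics'])
    r=np.array([(u-c['cx'])/f,(v-c['cy'])/f,1.]); R=E[:3,:3]
    return -R.T@E[:3,3], R.T@r
def onplane(c,u,v,z):
    o,r=ray(c,u,v); return o+r*(z-o[2])/r[2]
def cloud(c,d):
    f=384/2/np.tan(np.radians(c['vfov'])/2); E=np.array(c['extrinsics'])
    v,u=np.mgrid[:384,:512]; P=np.stack([(u-c['cx'])/f*d,(v-c['cy'])/f*d,d],-1)
    return (P-E[:3,3])@E[:3,:3]
def proj(c,p):
    f=384/2/np.tan(np.radians(c['vfov'])/2); E=np.array(c['extrinsics']); q=E[:3,:3]@np.array(p)+E[:3,3]
    return f*q[0]/q[2]+c['cx'], f*q[1]/q[2]+c['cy']
E
python3 - <<'E'
from h import *
print(monitor.state())
ims=[]
for n in ('scene','side','wrist'):
    p,d,c=grab(n,n+'0'); print(n,c['vfov'],c['cx'],c['cy'],np.round(np.array(c['extrinsics']),3).tolist())
    np.savez(n+'0.npz',p=p,d=d)
E
```

```text
pics
{'clock': 0.0, 'joint_positions': array([ 6.75460245e+01,  5.03973758e+00,  7.86267918e+01,  1.58019106e-04,
        9.64622615e+01, -5.90724023e+00]), 'dq': array([-0.04534516, -0.00039639,  0.14326703,  0.07888614,  0.06634164,
        0.06937703]), 'effort': array([ 3.07953715e-04, -3.51863801e+01, -3.13275111e+01, -1.98408816e-04,
        1.09314371e-02, -6.69275067e-06]), 'eef_pos': array([0.15644831, 0.52675212, 0.230115  ]), 'tool_rot': array([[-9.58587736e-01,  2.84796088e-01, -8.61068425e-04],
       [ 2.84797293e-01,  9.58585515e-01, -2.07636031e-03],
       [ 2.34068426e-04, -2.23560349e-03, -9.99997474e-01]]), 'wrist_force': array([ 0.07388666, -0.39770836,  0.76723559]), 'ft_torque': array([ 0.02558895, -0.00170715,  0.03396045]), 'opening': 0.0852541053149795}
scene 45.093680398206246 257.4161295144625 187.65674789191678 [[0.652, 0.758, -0.014, -0.323], [0.6, -0.528, -0.601, -0.213], [-0.463, 0.383, -0.799, 1.595], [0.0, 0.0, 0.0, 1.0]]
side 57.02368158153008 246.637998959002 193.92858531828446 [[-0.857, -0.515, -0.01, 0.446], [-0.397, 0.673, -0.624, 0.289], [0.329, -0.531, -0.781, 0.923], [0.0, 0.0, 0.0, 1.0]]
wrist 59.685349003141496 261.4555890422468 187.7153017545916 [[0.285, 0.959, -0.002, -0.55], [0.919, -0.273, 0.285, -0.036], [0.273, -0.083, -0.959, 0.379], [0.0, 0.0, 0.0, 1.0]]
```

View pics/scene0.png

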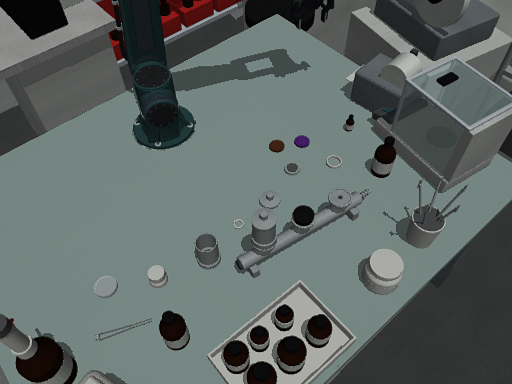

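View pics/side0.png

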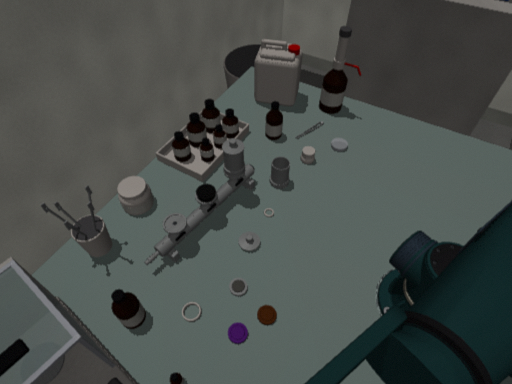

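The scene shows these candidates:
- **Frit:** steel disc with a dull pad at (292,168), brown look-alike at (277,146), purple look-alike at (302,141). I choose the steel one.
- **Large ring:** (334,161). The small ring is at (238,224), and a dish or cap lies at (106,287).
- **Funnel:** loose one at (207,250). The fixed closed one is at (264,230).
- **Lid:** (270,200).
- **Open head:** (340,197). The stopper is at (303,216).

```bash
python3 - <<'E'
from h import *
S={}
for n in ('scene','side'):
    z=np.load(n+'0.npz'); c=optics.calibration(n); P=cloud(c,z['d']); S[n]=(z['p'],P,c)
px={'scene':dict(frit=(292,168,12),ring=(334,161,12),lid=(270,199,14),funnel=(207,250,22),seat=(340,197,16),stop=(303,216,14),closed=(264,228,22),small=(238,224,8),brown=(277,146,9),purple=(302,141,9),jar=(157,275,14)),
'side':dict(frit=(238,287,12),ring=(191,312,13),lid=(250,242,14),funnel=(280,172,22),seat=(175,226,16),stop=(206,195,14),closed=(234,158,22),small=(268,212,8),brown=(267,315,10),purple=(237,333,10),jar=(308,155,12))}
for n in S:
    p,P,c=S[n]
    for k,(u,v,r) in px[n].items():
        Q=P[v-r:v+r+1,u-r:u+r+1].reshape(-1,3); Q=Q[np.isfinite(Q).all(1)]
        Q=Q[np.linalg.norm(Q,axis=1)<1.2]
        bz=np.percentile(Q[:,2],3)
        T=Q[Q[:,2]>(0.1 if k in('seat','stop','closed') else .004)]
        top=np.percentile(T[:,2],97); Tt=T[T[:,2]>top-.006]
        m=(Tt.max(0)+Tt.min(0))/2
        print(n,k,'floor %.3f top %.3f'%(bz,top),np.round(m,3),np.round(np.ptp(Tt,axis=0),3),len(Tt))
c=S['scene'][2]
for n in S:
    im=cv2.resize(S[n][0][(120,180)[n=='side']-0:][:200,130:400] if n=='scene' else S[n][0][130:350,130:330],None,fx=2.8,fy=2.8,interpolation=cv2.INTER_CUBIC)
    cv2.imwrite(f'pics/{n}_crop.png',im[:600,:800,::-1])
E
```

```text
scene frit floor -0.005 top 0.014 [0.432 0.199 0.011] [0.049 0.047 0.008] 111
scene ring floor -0.006 top 0.013 [0.5   0.317 0.012] [0.047 0.052 0.01 ] 36
scene lid floor -0.005 top 0.227 [ 0.612 -0.077  0.228] [0.016 0.015 0.007] 25
scene funnel floor -0.005 top 0.090 [ 0.513 -0.193  0.089] [0.058 0.058 0.009] 98
scene seat floor -0.004 top 0.111 [0.651 0.169 0.108] [0.064 0.066 0.008] 249
scene stop floor -0.004 top 0.127 [0.632 0.045 0.125] [0.056 0.057 0.008] 299
scene closed floor -0.005 top 0.226 [ 0.614 -0.079  0.226] [0.02  0.018 0.01 ] 54
scene small floor -0.005 top 0.010 [ 0.485 -0.06   0.008] [0.041 0.032 0.007] 31
scene brown floor -0.005 top 0.015 [0.329 0.224 0.013] [0.046 0.047 0.007] 65
scene purple floor -0.006 top 0.014 [0.368 0.304 0.011] [0.049 0.048 0.007] 98
scene jar floor -0.005 top 0.047 [ 0.474 -0.333  0.046] [0.045 0.043 0.008] 187
side frit floor -0.003 top 0.014 [0.323 0.35  0.457] [0.26  0.351 0.898] 217
side ring floor -0.004 top 0.012 [0.357 0.409 0.456] [0.327 0.232 0.899] 99
side lid floor -0.003 top 0.035 [0.338 0.29  0.468] [0.29  0.47  0.875] 36
side funnel floor -0.003 top 0.091 [0.365 0.151 0.495] [0.345 0.748 0.821] 76
side seat floor -0.003 top 0.110 [0.438 0.33  0.505] [0.489 0.39  0.802] 344
side stop floor -0.003 top 0.127 [0.426 0.271 0.514] [0.467 0.51  0.784] 248
side closed floor -0.002 top 0.228 [0.407 0.218 0.565] [0.428 0.614 0.682] 43
side small floor -0.003 top 0.009 [ 0.478 -0.06   0.007] [0.033 0.03  0.005] 37
side brown floor -0.002 top 0.014 [0.271 0.364 0.457] [0.156 0.323 0.898] 236
side purple floor -0.002 top 0.014 [0.292 0.402 0.457] [0.197 0.247 0.898] 267
side jar floor -0.003 top 0.048 [0.343 0.084 0.474] [0.3   0.883 0.864] 98
```

View pics/side_crop.png

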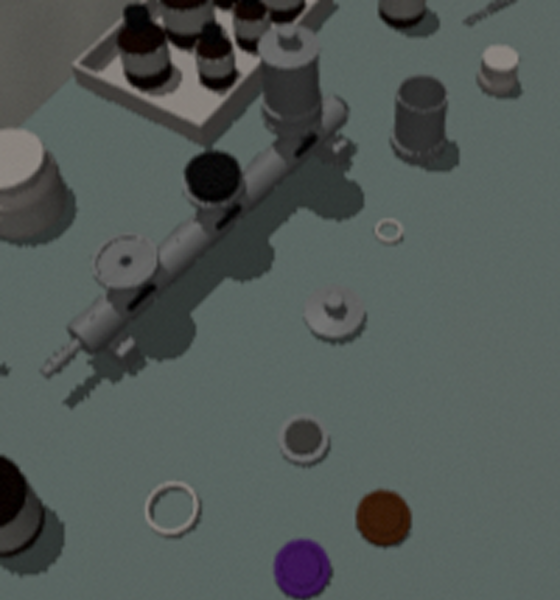

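The crop confirms my choice. The frit is the steel disc with a dull pad at crop (304,440), and brown (384,517) and purple (302,568) are the decoys. The large ring is at (172,508) and the open head, with its central hole, is at (127,262). I move above the frit next.

```bash

python3 -m creep '[[0.35,-0.4,-0.1,0,0,0,1],[0.7,-0.8,-0.2,0,0,0,1]]' >/dev/null
python3 -m creep '[[0.35,-0.4,-0.1,0,0,0,1],[0.7,-0.8,-0.2,0,0,0,1]]' >/dev/null
python3 -m creep '[[0.35,-0.4,-0.1,0,0,0,1],[0.7,-0.8,-0.3,0,0,0,1]]' >/dev/null
python3 -m creep '[[0.35,-0.4,-0.2,0,0,0,1],[0.66,-0.86,-0.4,0,0,0,1],[0.66,-0.86,-0.4,0,0,0,1],[0.66,-0.86,-0.4,0,0,0,1],[0.66,-0.86,-0.4,0,0,0,1]]'
python3 - <<'E'
from h import *
p,d,c=grab('wrist','w1'); P=cloud(c,d); s=monitor.state(); print(s['eef_pos'],s['tool_rot'].round(4).tolist(),s['wrist_force'])
print(proj(c,[.432,.199,.01]))
v,u=np.where((P[...,2]>.004)&(P[...,2]<.03)&(d>0)); 
Q=P[v,u]; m=np.linalg.norm(Q[:,:2]-[.432,.199],axis=1)<.04; Q=Q[m]; print((Q.max(0)+Q.min(0))/2,np.ptp(Q,axis=0),len(Q))
F=P[(abs(P[...,2])<.004)&(d>0)]; print('floor',np.median(F[:,2]))
E
```

```text
clock: 1.25
eef_pos: [0.4152, 0.2211, 0.128]
tool_rot: [[-0.958, 0.286, -0.001], [0.286, 0.958, 0.001], [0.001, 0.0, -1.0]]
wrist_force: [0.1, 0.2, 0.4]
opening: 0.0853
[0.41513973 0.22169478 0.12840364] [[-0.9588, 0.2842, 0.0002], [0.2842, 0.9588, 0.0008], [0.0001, 0.0009, -1.0]] [-0.06671845  0.48245152 -0.22082702]
(np.float64(240.99591933647758), np.float64(208.86286243141313))
[0.42877083 0.20123236 0.00868801] [0.04946384 0.04957566 0.00934809] 2719
floor -0.0007008492561888637
```

View pics/w1.png

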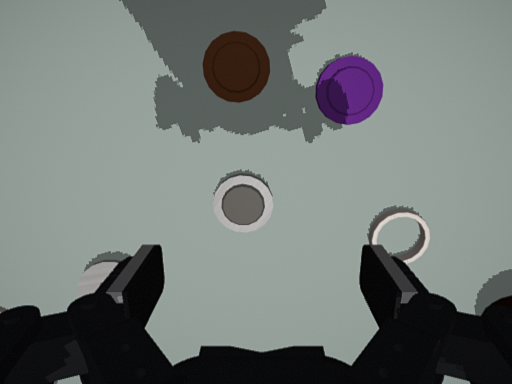

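The wrist view shows the steel frit at (243,204), brown at (236,66), purple at (349,90), the ring at (400,237) and the lid at lower left. I fit a circle to the frit next.

```bash
cat >> h.py <<'E'
def circ(P,d,g,lo,hi,r=.04,n='',name=True):
    "circle in the xy plane round the points with lo<z<hi near guess g: enclosing circle and mid-percentiles"
    m=(P[...,2]>lo)&(P[...,2]<hi)&(d>0)&(np.hypot(P[...,0]-g[0],P[...,1]-g[1])<r)
    k,l,st,ce=cv2.connectedComponentsWithStats(m.astype(np.uint8)); b=1+np.argmax(st[1:,4]); m=l==b
    Q=P[m]; h=cv2.convexHull((Q[:,:2]*1000).astype(np.float32))[:,0]
    A=np.c_[2*h,np.ones(len(h))]; s=np.linalg.lstsq(A,(h**2).sum(1),rcond=None)[0]
    (x,y),R=cv2.minEnclosingCircle(h)
    print(n,'n',m.sum(),'LSQ %.1f %.1f r %.1f'%(s[0],s[1],np.sqrt(s[2]+s[0]**2+s[1]**2)),'encl %.1f %.1f r %.1f'%(x,y,R),'z95 %.1f'%(np.percentile(Q[:,2],95)*1000))
    return s[:2]/1000
E
python3 - <<'E'
from h import *
s=monitor.state(); p,d,c=grab('wrist'); P=cloud(c,d)
circ(P,d,(.429,.201),.003,.02,n='frit'); circ(P,d,(.429,.201),.0105,.02,.03,n='pad')
circ(P,d,(.5,.317),.004,.02,n='ring')
g=np.zeros((384,512),np.uint8)
# pad by colour ellipse at z=.012, rim outer at .009
hsv=p[180:235,205:280].astype(int).sum(2)/3
m=(hsv<115).astype(np.uint8); cs,_=cv2.findContours(m,0,1)
for k in cs:
    if cv2.contourArea(k)>400:
        e=cv2.fitEllipse(k); print(e, onplane(c,e[0][0]+205,e[0][1]+180,.012))
m=(hsv>155).astype(np.uint8); cs,_=cv2.findContours(m,0,1)
for k in cs:
    if cv2.contourArea(k)>400:
        e=cv2.fitEllipse(k); print('rim',e, onplane(c,e[0][0]+205,e[0][1]+180,.009))
print(s['eef_pos'])
E
```

```text
frit n 2727 LSQ 428.7 201.2 r 24.8 encl 428.8 201.3 r 25.2 z95 12.1
pad n 1137 LSQ 428.6 201.4 r 17.2 encl 428.4 201.2 r 17.8 z95 12.4
ring n 838 LSQ 496.4 320.6 r 24.6 encl 496.6 320.6 r 25.2 z95 10.1
((36.759403228759766, 24.112754821777344), (39.98031997680664, 42.0041389465332), 96.61526489257812) [0.42784224 0.20173551 0.012     ]
rim ((37.01083755493164, 27.71725845336914), (62.44091796875, 86.05345153808594), 89.91255950927734) [0.43188032 0.20050797 0.009     ]
[0.41513973 0.22169478 0.12840364]
```

```bash

python3 -m creep '[[0.07,-0.1,-0.3,0,0,0,1],[0.134,-0.204,-0.6,0,0,0,1],[0.134,-0.204,-0.9,0,0,0,1],[0.134,-0.204,-1,0,0,0,1],[0.134,-0.204,-1,0,0,0,1],[0.134,-0.204,-1,0,0,0,1],[0.134,-0.204,-1,0,0,0,1]]'
python3 -m creep '[[0,0,-0.13,0,0,0,1],[0,0,-0.24,0,0,0,1],[0,0,-0.24,0,0,0,1],[0,0,-0.24,0,0,0,1],[0,0,-0.24,0,0,0,1]]'
```

```text
clock: 2.05
eef_pos: [0.4302, 0.2016, 0.0302]
tool_rot: [[-0.959, 0.284, 0.004], [0.284, 0.959, 0.001], [-0.003, 0.003, -1.0]]
wrist_force: [-0.3, -1.1, 0.2]
opening: 0.0855
clock: 2.55
eef_pos: [0.4289, 0.2005, 0.0041]
tool_rot: [[-0.959, 0.285, 0.0], [0.285, 0.959, 0.0], [-0.0, 0.0, -1.0]]
wrist_force: [0.1, -0.6, 0.0]
opening: 0.0856
```

```bash

python3 -m creep '[[0,0.005,-0.02,0,0,0,1],[0,0.005,-0.02,0,0,0,1],[0,0.005,-0.02,0,0,0,-0.5],[0,0.005,-0.02,0,0,0,-1],[0,0.005,-0.02,0,0,0,-1],[0,0.005,-0.02,0,0,0,-1],[0,0.005,-0.02,0,0,0,-1],[0,0.005,-0.02,0,0,0,-1],[0,0.005,-0.02,0,0,0,-1],[0,0.005,-0.02,0,0,0,-1],[0,0.005,-0.02,0,0,0,-1],[0,0.005,-0.02,0,0,0,-1],[0,0.005,-0.02,0,0,0,-1]]' 40
```

```text
clock: 3.85
eef_pos: [0.4291, 0.2011, 0.0026]
tool_rot: [[-0.959, 0.285, 0.001], [0.285, 0.959, 0.0], [-0.001, 0.0, -1.0]]
wrist_force: [-2.3, -0.2, 5.2]
opening: 0.0471
```

```bash
python3 - <<'E'
from h import *
p,d,c=grab('wrist'); s=monitor.state(); print(s['opening'],s['wrist_force'],s['ft_torque'],s['eef_pos'])
im=cv2.resize(p[200:384,130:400],None,fx=2.8,fy=2.8,interpolation=cv2.INTER_CUBIC); cv2.imwrite('pics/w2.png',im[:,:,::-1])
E
```

```text
0.047070427494669546 [-1.25741778 -0.9821876   6.18518095] [-0.16851032  0.25090964  0.036046  ] [0.42907287 0.20112498 0.00262089]
```

View pics/w2.png

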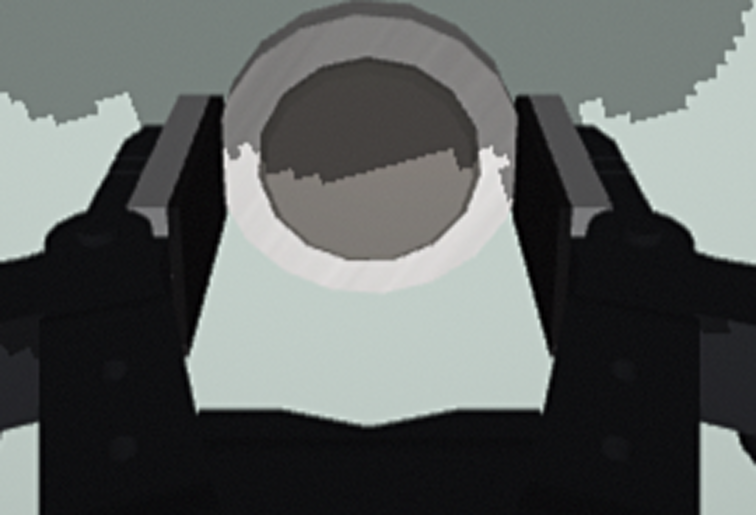

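```bash

python3 -m creep '[[0,0,0.1,0,0,0,-1],[0,0,0.2,0,0,0,-1],[0,0,0.2,0,0,0,-1],[0,0,0.2,0,0,0,-1]]'
python3 - <<'E'
from h import *
p,d,c=grab('wrist'); s=monitor.state(); print(s['opening'],s['wrist_force'],s['ft_torque'],s['eef_pos']); P=cloud(c,d)
for v in range(230,246,2): print(v,[int(round(P[v,u,2]*1e4)) for u in range(186,226,3)],[int(round(P[v,u,2]*1e4)) for u in range(306,346,3)])
E
```

```text
clock: 4.3
eef_pos: [0.4291, 0.2012, 0.0225]
tool_rot: [[-0.959, 0.285, 0.001], [0.285, 0.959, 0.0], [-0.001, 0.001, -1.0]]
wrist_force: [-0.5, -0.8, -1.2]
opening: 0.047
0.047210597991966814 [ 0.97330949 -0.45824622 -2.33575824] [-0.02596654  0.02122644 -0.01929936] [0.42871258 0.20106223 0.02202953]
230 [-13, -2, -11, -5, 2, -4, -13, -4, -11, 241, 284, 274, 281, 270] [289, 292, -7, -4, -5, -12, -2, -9, -2, -6, -1, -6, -1, -4]
232 [2, -12, -2, -1, -6, -4, -6, 3, -11, 272, 279, 279, 279, 286] [281, 278, -13, -4, -7, -8, 2, 1, -4, -5, -9, -16, 0, 2]
234 [-18, -3, -3, 284, 284, 293, 286, 297, 2, 266, 279, 286, 270, 1644] [282, 278, -6, 272, 303, 287, 281, 300, -3, -9, -11, -1, 6, -2]
236 [-10, -5, -7, 311, 310, 323, 309, 310, -8, 284, 278, 289, 270, 277] [285, 284, 288, 307, 309, 308, 318, 312, 312, -1, -3, 1644, -4, -5]
238 [0, -7, 332, 329, 340, 326, 334, 322, 1644, 282, 282, 282, 283, 271] [283, 278, 282, 304, 331, 329, 336, 332, 340, -7, -16, -4, -3, -9]
240 [-13, -4, 351, 352, 359, 354, 344, 316, 283, 276, 288, 278, 282, 280] [263, 285, 269, 282, 361, 353, 348, 347, 351, -16, 2, -5, -1, -4]
242 [-13, -2, 367, 359, 376, 383, 367, 321, 276, 269, 282, 281, 1644, 277] [291, 285, 279, 293, 382, 375, 366, 368, 372, 362, 3, 2, -5, -2]
244 [-12, 386, 384, 383, 393, 398, 381, 339, 287, 278, 278, 281, 282, 304] [289, 280, 274, 306, 382, 391, 393, 384, 388, 384, -5, -13, -3, -5]
```

```bash

python3 -m creep '[[0,0,0.25,0,0,0,-1],[0,0,0.5,0,0,0,-1],[0.2,0.05,0.75,0,0,0,-1],[0.4,0.1,1,0,0,0,-1],[0.6,0.2,1,0,0,0,-1],[0.8,0.25,1,0,0,0,-1],[1,0.3,1,0,0,0,-1]]' >/dev/null
python3 -m creep '[[0.25,0.1,0.2,0,0,0,-1],[0.5,0.15,0.4,0,0,0,-1],[0.75,0.2,0.6,0,0,0,-1],[1,0.25,0.7,0,0,0,-1],[1,0.25,0.7,0,0,0,-1]]' >/dev/null
python3 -m creep '[[0.2,0.1,0,0,0,0,-1],[0.3,0.1,0,0,0,0,-1],[0.3,0.1,0,0,0,0,-1],[0.3,0.1,0,0,0,0,-1],[0.3,0.1,0,0,0,0,-1],[0.3,0.1,0,0,0,0,-1]]'
python3 - <<'E'
from h import *
s=monitor.state(); p,d,c=grab('wrist','w3'); print(s['opening'],s['wrist_force'],s['eef_pos']); P=cloud(c,d)
circ(P,d,(.6475,.172),.1,.12,n='head'); 
t=s['eef_pos']
m=(d>0)&(np.hypot(P[...,0]-t[0],P[...,1]-t[1])<.03)&(abs(P[...,2]-t[2]-.006)<.0025); Q=P[m]; A=np.c_[Q[:,:2]-t[:2],np.ones(len(Q))]; k=np.linalg.lstsq(A,Q[:,2]-t[2],rcond=None)[0]; print('rim plane',k,len(Q))
circ(P,d,t,t[2]-.002,t[2]+.012,.027,n='frit held')
m=(d>0)&(np.hypot(P[...,0]-.6475,P[...,1]-.172)<.034)&(P[...,2]>.09); print(np.percentile(P[m][:,2],[2,10,25,50,75,90]))
E
```

```text
clock: 6.15
eef_pos: [0.6582, 0.266, 0.1923]
tool_rot: [[-0.959, 0.285, -0.0], [0.285, 0.959, 0.0], [0.0, 0.0, -1.0]]
wrist_force: [-0.6, -0.5, -2.2]
opening: 0.0471
0.04708572292343297 [-0.63079853 -0.52594099 -2.15308821] [0.6581683  0.26600689 0.19228128]
head n 6214 LSQ 648.6 170.1 r 32.8 encl 648.6 170.1 r 33.2 z95 108.7
rim plane [ 0.00561042 -0.00201404  0.0064375 ] 6624
frit held n 9053 LSQ 658.3 266.2 r 25.4 encl 657.3 266.3 r 26.6 z95 201.5
[0.10312215 0.10447701 0.10499102 0.10562789 0.10738821 0.10839709]
```

View pics/w3.png

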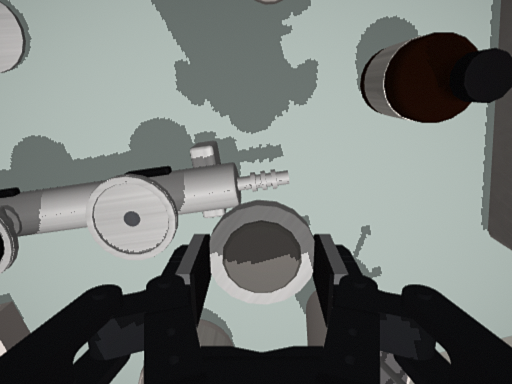

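The head is at about (132,217) in the image, world (648.6,170.1) mm. The held frit is level and centred on the TCP. I move over the head.

```bash

python3 -m creep '[[-0.03,-0.3,0,0,0,0,-1],[-0.06,-0.6,0,0,0,0,-1],[-0.09,-0.85,0,0,0,0,-1],[-0.097,-0.961,-0.1,0,0,0,-1],[-0.097,-0.961,-0.3,0,0,0,-1],[-0.097,-0.961,-0.5,0,0,0,-1],[-0.097,-0.961,-0.65,0,0,0,-1],[-0.097,-0.961,-0.7,0,0,0,-1],[-0.097,-0.961,-0.7,0,0,0,-1],[-0.097,-0.961,-0.7,0,0,0,-1]]'
python3 - <<'E'
from h import *
s=monitor.state(); p,d,c=grab('wrist','w4'); t=s['eef_pos']; print(s['opening'],s['wrist_force'],t); P=cloud(c,d)
m=(d>0)&(np.hypot(P[...,0]-t[0],P[...,1]-t[1])<.045)&(P[...,2]>.1)&(P[...,2]<.112); Q=P[m]; print(len(Q),np.percentile(Q[:,2],[5,50,95]))
h=cv2.convexHull((Q[:,:2]*1000).astype(np.float32))[:,0]; r=np.hypot(*(h/1000-[.6486,.1701]).T); print(r.round(4))
circ(P,d,t,t[2]-.002,t[2]+.012,.027,n='frit held')
cv2.imwrite('pics/w4c.png',cv2.resize(p[170:370,150:370],None,fx=2.7,fy=2.7)[:,:,::-1])
E
```

```text
clock: 7.2
eef_pos: [0.6496, 0.1704, 0.1229]
tool_rot: [[-0.959, 0.284, 0.002], [0.284, 0.959, 0.0], [-0.001, 0.001, -1.0]]
wrist_force: [-0.1, 0.2, -0.6]
opening: 0.0468
0.04681480900001888 [-0.12192516  0.17598393 -0.61628249] [0.64957857 0.17036894 0.12293736]
3837 [0.10408142 0.10672541 0.10906832]
[0.0274 0.0325 0.0326 0.0327 0.0327 0.0324 0.0326 0.0323 0.0324 0.0324
 0.0326 0.0324 0.0327 0.0325 0.0325 0.0325 0.0327 0.0326 0.0326 0.0327
 0.0327 0.0327 0.0325 0.0327 0.0328 0.0329 0.0326 0.0329 0.0326 0.0327
 0.0327 0.0329 0.0328 0.0331 0.0331 0.0259]
frit held n 9047 LSQ 649.7 170.6 r 25.4 encl 649.0 170.5 r 26.7 z95 132.2
```

View pics/w4c.png

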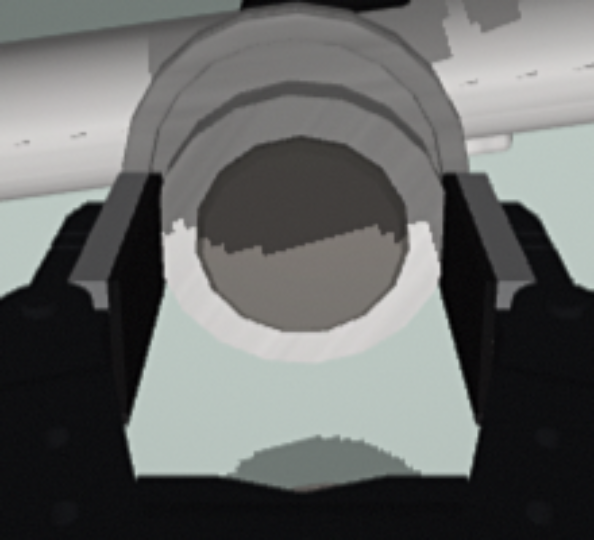

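The frit hangs centred over the dish. Descending.

```bash

python3 -m creep '[[-0.005,-0.003,-0.05,0,0,0,-1],[-0.008,-0.004,-0.1,0,0,0,-1],[-0.008,-0.004,-0.12,0,0,0,-1],[-0.008,-0.004,-0.125,0,0,0,-1],[-0.008,-0.004,-0.125,0,0,0,-1],[-0.008,-0.004,-0.125,0,0,0,-1]]'
python3 -m creep '[[0,0,-0.01,0,0,0,-1],[0,0,-0.01,0,0,0,-1],[0,0,-0.01,0,0,0,-1]]'
```

```text
clock: 7.85
eef_pos: [0.6484, 0.1696, 0.1097]
tool_rot: [[-0.959, 0.285, 0.0], [0.285, 0.959, 0.0], [-0.0, 0.0, -1.0]]
wrist_force: [-0.2, 0.7, -0.8]
opening: 0.0472
clock: 8.15
eef_pos: [0.6485, 0.1696, 0.1088]
tool_rot: [[-0.959, 0.285, 0.001], [0.285, 0.959, 0.0], [-0.0, 0.0, -1.0]]
wrist_force: [0.2, 0.5, -1.3]
opening: 0.0471
```

```bash

python3 -m creep '[[0,0,-0.005,0,0,0,-1],[0,0,-0.005,0,0,0,-1],[0,0,-0.005,0,0,0,-1]]'|grep -E 'eef|force'
python3 -m creep '[[0,0,-0.005,0,0,0,-1],[0,0,-0.005,0,0,0,-1],[0,0,-0.005,0,0,0,-1]]'|grep -E 'eef|force'
python3 - <<'E'
from h import *
s=monitor.state(); p,d,c=grab('wrist'); t=s['eef_pos']; print(s['wrist_force'],t); P=cloud(c,d)
m=(d>0)&(np.hypot(P[...,0]-t[0],P[...,1]-t[1])<.024)&(abs(P[...,2]-t[2]-.006)<.002); print('rim z',np.median(P[m][:,2]))
E
```

```text
eef_pos: [0.6485, 0.1696, 0.1087]
wrist_force: [-0.5, -0.5, 2.5]
eef_pos: [0.6485, 0.1696, 0.1087]
wrist_force: [-1.8, -0.7, 5.7]
[-1.82726351 -0.66245444  5.73832299] [0.6485029  0.16957972 0.10870526]
rim z 0.11452265895890185
```

It made contact at the expected height with the rim at 0.1145 m. I release it, rise and check.

```bash

python3 -m creep '[[0,0,0.006,0,0,0,-1],[0,0,0.006,0,0,0,0.3],[0,0,0.006,0,0,0,0.6],[0,0,0.006,0,0,0,1],[0,0,0.006,0,0,0,1],[0,0,0.006,0,0,0,1],[0,0,0.006,0,0,0,1],[0,0,0.1,0,0,0,1],[0,0,0.4,0,0,0,1],[0,0,0.8,0,0,0,1],[0,0,1,0,0,0,1],[0,0,1,0,0,0,1],[0,0,1,0,0,0,1]]'
python3 - <<'E'
from h import *
s=monitor.state(); p,d,c=grab('wrist','w5'); t=s['eef_pos']; print(s['wrist_force'],t); P=cloud(c,d)
circ(P,d,(.6485,.17),.1175-.0008,.125,.03,n='pad')
circ(P,d,(.6485,.17),.1125,.125,.03,n='frit')
circ(P,d,(.6485,.17),.104,.1115,.04,n='head')
m=(d>0)&(np.hypot(P[...,0]-.6485,P[...,1]-.17)<.024)&(P[...,2]>.112)&(P[...,2]<.116); Q=P[m]; A=np.c_[Q[:,:2]-[.6485,.17],np.ones(len(Q))]; print('rim plane',np.linalg.lstsq(A,Q[:,2],rcond=None)[0],len(Q))
m=(d>0)&(np.hypot(P[...,0]-.6485,P[...,1]-.17)<.016)&(P[...,2]>.11); Q=P[m]; A=np.c_[Q[:,:2]-[.6485,.17],np.ones(len(Q))]; print('pad plane',np.linalg.lstsq(A,Q[:,2],rcond=None)[0],len(Q))
E
```

```text
clock: 10.1
eef_pos: [0.6484, 0.1696, 0.2083]
tool_rot: [[-0.959, 0.285, 0.001], [0.285, 0.959, 0.0], [-0.001, 0.001, -1.0]]
wrist_force: [-0.2, 0.5, -0.5]
opening: 0.0853
[-0.2004603   0.46317497 -0.54850851] [0.64843466 0.16964781 0.20830372]
pad n 1318 LSQ 648.3 170.1 r 17.2 encl 648.5 170.2 r 17.6 z95 118.4
frit n 3398 LSQ 648.6 170.2 r 24.8 encl 648.6 170.1 r 25.1 z95 118.1
head n 2214 LSQ 648.7 169.9 r 32.6 encl 648.7 169.7 r 33.1 z95 109.3
rim plane [-0.00038293  0.00257468  0.11441965] 1507
pad plane [-8.40970627  2.51479756  0.16804379] 4978
```

The frit is seated flat and centred: rim at 114.4 mm with no real tilt. Now I go to the ring.

```bash

python3 -m creep '[[-0.3,0.3,0,0,0,0,1],[-0.6,0.6,0,0,0,0,1],[-0.8,0.8,-0.1,0,0,0,1]]' >/dev/null
python3 -m creep '[[-0.3,0.3,-0.25,0,0,0,1],[-0.6,0.5,-0.5,0,0,0,1],[-0.75,0.65,-0.7,0,0,0,1],[-0.75,0.65,-0.7,0,0,0,1],[-0.75,0.65,-0.7,0,0,0,1],[-0.75,0.65,-0.7,0,0,0,1],[-0.75,0.65,-0.7,0,0,0,1]]'
python3 - <<'E'
from h import *
s=monitor.state(); p,d,c=grab('wrist','w6'); t=s['eef_pos']; print(s['wrist_force'],t); P=cloud(c,d)
circ(P,d,(.4965,.3206),.004,.02,.035,n='ring')
m=(d>0)&(P[...,2]>.05)&(P[...,2]<.15)&(np.hypot(P[...,0]-t[0],P[...,1]-t[1])>.075); Q=P[m]; print(len(Q), Q.min(0) if len(Q) else '')
S=np.load('scene0.npz'); P=cloud(optics.calibration('scene'),S['d']); Q=P[140:180,368:400].reshape(-1,3); Q=Q[(Q[:,2]>.05)&(Q[:,2]<.16)]; print('bottle_r',Q.min(0),Q.max(0))
E
```

```text
clock: 11.15
eef_pos: [0.4948, 0.314, 0.1286]
tool_rot: [[-0.958, 0.286, 0.002], [0.286, 0.958, 0.001], [-0.002, 0.001, -1.0]]
wrist_force: [1.1, 0.9, -0.3]
opening: 0.0851
[ 1.07987586  0.89597845 -0.29898627] [0.49478828 0.31401729 0.12864647]
ring n 1049 LSQ 496.8 320.7 r 24.7 encl 496.9 320.7 r 25.0 z95 10.2
2105 [0.41854273 0.39067571 0.05001066]
bottle_r [0.58927251 0.37222662 0.05053968] [0.65113946 0.50260487 0.14914005]
```

```bash

python3 -m creep '[[0.01,0.03,-0.3,0,0,0,1],[0.02,0.067,-0.6,0,0,0,1],[0.02,0.067,-0.9,0,0,0,1],[0.02,0.067,-1,0,0,0,1],[0.02,0.067,-1,0,0,0,1],[0.02,0.067,-1,0,0,0,1]]' | grep eef
python3 -m creep '[[0,0,-0.13,0,0,0,1],[0,0,-0.24,0,0,0,1],[0,0,-0.24,0,0,0,1],[0,0,-0.24,0,0,0,1],[0,0,-0.24,0,0,0,1]]'
```

```text
eef_pos: [0.4966, 0.3215, 0.0292]
clock: 12.3
eef_pos: [0.4955, 0.3214, 0.0038]
tool_rot: [[-0.959, 0.285, 0.001], [0.285, 0.959, 0.0], [-0.0, 0.0, -1.0]]
wrist_force: [0.0, 0.7, -0.6]
opening: 0.0853
```

```bash

python3 -m creep '[[0.01,-0.006,-0.034,0,0,0,1],[0.01,-0.006,-0.034,0,0,0,1],[0.01,-0.006,-0.034,0,0,0,0],[0.01,-0.006,-0.034,0,0,0,-0.3],[0.01,-0.006,-0.034,0,0,0,-0.6],[0.01,-0.006,-0.034,0,0,0,-0.6],[0.01,-0.006,-0.034,0,0,0,-1],[0.01,-0.006,-0.034,0,0,0,-1],[0.01,-0.006,-0.034,0,0,0,-1],[0.01,-0.006,-0.034,0,0,0,-1],[0.01,-0.006,-0.034,0,0,0,-1]]' 25
python3 -m creep '[[0,0,0.15,0,0,0,-1],[0,0,0.3,0,0,0,-1],[0,0,0.6,0,0,0,-1],[0,0,0.9,0,0,0,-1],[0,0,1,0,0,0,-1],[0,0,1,0,0,0,-1],[0,0,1,0,0,0,-1]]'
python3 - <<'E'
from h import *
s=monitor.state(); p,d,c=grab('wrist','w7'); t=s['eef_pos']; print(s['opening'],s['wrist_force'],t); P=cloud(c,d)
circ(P,d,t,t[2]+.002,t[2]+.012,.027,n='ring held')
m=(d>0)&(np.hypot(P[...,0]-t[0],P[...,1]-t[1])<.0255)&(np.hypot(P[...,0]-t[0],P[...,1]-t[1])>.021)&(abs(P[...,2]-t[2]-.009)<.0025); Q=P[m]; A=np.c_[Q[:,:2]-t[:2],np.ones(len(Q))]; print('top plane',np.linalg.lstsq(A,Q[:,2]-t[2],rcond=None)[0],len(Q))
E
```

```text
clock: 13.4
eef_pos: [0.4966, 0.3208, 0.0007]
tool_rot: [[-0.959, 0.285, 0.001], [0.285, 0.959, 0.0], [-0.001, 0.001, -1.0]]
wrist_force: [-0.3, -0.9, 4.6]
opening: 0.0483
clock: 14.1
eef_pos: [0.4957, 0.3204, 0.0992]
tool_rot: [[-0.959, 0.285, -0.001], [0.285, 0.959, -0.001], [0.001, -0.001, -1.0]]
wrist_force: [-1.3, 0.3, -0.7]
opening: 0.0487
0.0487191776912715 [-1.27958617  0.34908999 -0.68992161] [0.49574999 0.32036212 0.09923428]
ring held n 4095 LSQ 495.9 320.4 r 25.6 encl 495.2 320.6 r 26.8 z95 108.6
top plane [-0.0015948  -0.00127121  0.00832092] 2576
```

```bash

python3 -m creep '[[0.2,-0.2,0.2,0,0,0,-1],[0.4,-0.4,0.4,0,0,0,-1],[0.6,-0.6,0.6,0,0,0,-1],[0.8,-0.8,0.6,0,0,0,-1]]' >/dev/null
python3 -m creep '[[0.2,-0.2,0,0,0,0,-1],[0.4,-0.4,0,0,0,0,-1],[0.6,-0.6,0,0,0,0,-1],[0.72,-0.7,0,0,0,0,-1],[0.72,-0.7,0,0,0,0,-1],[0.72,-0.7,-0.1,0,0,0,-1],[0.72,-0.7,-0.25,0,0,0,-1],[0.72,-0.7,-0.25,0,0,0,-1],[0.72,-0.7,-0.25,0,0,0,-1],[0.72,-0.7,-0.25,0,0,0,-1]]'
python3 - <<'E'
from h import *
s=monitor.state(); p,d,c=grab('wrist','w8'); t=s['eef_pos']; print(s['opening'],s['wrist_force'],t); P=cloud(c,d)
circ(P,d,t,t[2]+.002,t[2]+.012,.027,n='ring held')
circ(P,d,(.6485,.1701),.1165,.1195,.027,n='pad')
cv2.imwrite('pics/w8c.png',cv2.resize(p[170:370,150:370],None,fx=2.7,fy=2.7)[:,:,::-1])
E
```

```text
clock: 15.55
eef_pos: [0.648, 0.1713, 0.1355]
tool_rot: [[-0.959, 0.284, 0.0], [0.284, 0.959, 0.0], [-0.0, 0.0, -1.0]]
wrist_force: [0.1, -0.1, -0.2]
opening: 0.0483
0.04827306948080471 [ 0.14058649 -0.07729633 -0.2426781 ] [0.64804471 0.17129239 0.1354682 ]
ring held n 4076 LSQ 648.6 171.5 r 25.3 encl 647.4 171.6 r 26.7 z95 144.9
pad n 2152 LSQ 651.0 169.7 r 15.6 encl 649.0 170.1 r 17.4 z95 118.3
```

View pics/w8c.png

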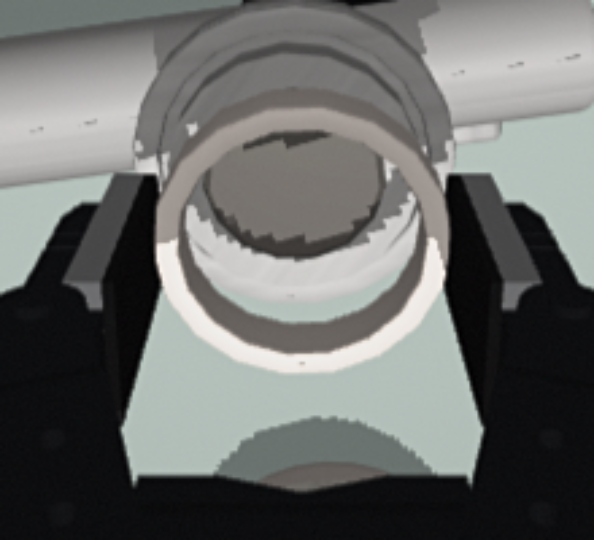

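The ring hangs flat above the pad, about 1 mm off in y. I correct that and lower it.

```bash

python3 -m creep '[[0.003,-0.013,-0.05,0,0,0,-1],[0.003,-0.013,-0.1,0,0,0,-1],[0.003,-0.013,-0.15,0,0,0,-1],[0.003,-0.013,-0.18,0,0,0,-1],[0.003,-0.013,-0.18,0,0,0,-1],[0.003,-0.013,-0.18,0,0,0,-1]]'|grep -E 'eef|force'
python3 -m creep '[[0,0,-0.006,0,0,0,-1],[0,0,-0.006,0,0,0,-1],[0,0,-0.006,0,0,0,-1]]'|grep -E 'eef|force'
python3 -m creep '[[0,0,-0.006,0,0,0,-1],[0,0,-0.006,0,0,0,-1],[0,0,-0.006,0,0,0,-1]]'|grep -E 'eef|force'
```

```text
eef_pos: [0.6486, 0.1693, 0.117]
wrist_force: [0.5, -0.2, -0.6]
eef_pos: [0.6486, 0.1694, 0.1167]
wrist_force: [1.3, 0.0, -1.4]
eef_pos: [0.6486, 0.1694, 0.1159]
wrist_force: [-0.1, -0.1, 0.4]
```

```bash

python3 -m creep '[[0,0,-0.006,0,0,0,-1],[0,0,-0.006,0,0,0,-1],[0,0,-0.006,0,0,0,-1]]'|grep -E 'eef|force'
python3 - <<'E'
from h import *
s=monitor.state(); p,d,c=grab('wrist'); t=s['eef_pos']; P=cloud(c,d)
m=(d>0)&(np.hypot(P[...,0]-t[0],P[...,1]-t[1])<.0255)&(np.hypot(P[...,0]-t[0],P[...,1]-t[1])>.021)&(abs(P[...,2]-t[2]-.009)<.0025); Q=P[m]; A=np.c_[Q[:,:2]-t[:2],np.ones(len(Q))]; print('top plane',np.linalg.lstsq(A,Q[:,2],rcond=None)[0],len(Q))
E
```

```text
eef_pos: [0.6487, 0.1694, 0.1157]
wrist_force: [-1.1, -0.0, 0.9]
top plane [-0.00090705 -0.00153099  0.12409792] 2576
```

```bash

python3 -m creep '[[0,0,0,0,0,0,-0.5],[0,0,0,0,0,0,0.2],[0,0,0,0,0,0,0.5],[0,0,0,0,0,0,1],[0,0,0,0,0,0,1],[0,0,0,0,0,0,1],[0,0,0.1,0,0,0,1],[0,0,0.4,0,0,0,1],[0,0,0.8,0,0,0,1],[0,0,1,0,0,0,1],[0,0,1,0,0,0,1],[0,0,1,0,0,0,1]]'
python3 - <<'E'
from h import *
s=monitor.state(); p,d,c=grab('wrist','w9'); t=s['eef_pos']; P=cloud(c,d)
g=np.array([.6485,.1701])
circ(P,d,g,.122,.13,.03,n='ring top'); circ(P,d,g,.104,.1115,.04,n='head')
m=(d>0)&(np.hypot(P[...,0]-g[0],P[...,1]-g[1])<.026)&(P[...,2]>.122)&(P[...,2]<.127); Q=P[m]; A=np.c_[Q[:,:2]-g,np.ones(len(Q))]; print('top plane',np.linalg.lstsq(A,Q[:,2],rcond=None)[0],len(Q))
m=(d>0)&(np.hypot(P[...,0]-g[0],P[...,1]-g[1])<.015); print('pad z',np.median(P[m][:,2]))
for n,px in (('scene',(207,250,22)),):
    S=np.load('scene0.npz'); PS=cloud(optics.calibration('scene'),S['d']); u,v,r=px
    Q=PS[v-r:v+r,u-r:u+r].reshape(-1,3); Q=Q[(Q[:,2]>.08)&(Q[:,2]<.1)]; print('funnel',(Q.max(0)+Q.min(0))/2)
    Q=PS[188:212,256:284].reshape(-1,3); Q=Q[(Q[:,2]>.008)&(Q[:,2]<.02)&(Q[:,0]<.53)]; print('lid flange',(Q.max(0)+Q.min(0))/2,np.ptp(Q,axis=0),len(Q))
E
```

```text
clock: 18.35
eef_pos: [0.6487, 0.1694, 0.2161]
tool_rot: [[-0.959, 0.285, 0.001], [0.285, 0.959, 0.0], [-0.001, 0.001, -1.0]]
wrist_force: [0.1, -0.1, -0.4]
opening: 0.0857
ring top n 1148 LSQ 649.2 169.8 r 24.6 encl 649.4 169.6 r 25.0 z95 125.1
head n 1702 LSQ 648.7 170.0 r 32.7 encl 648.9 169.9 r 33.0 z95 109.4
top plane [ 1.00545193e-04 -9.08562850e-04  1.24007557e-01] 1148
pad z 0.2933523175517232
funnel [ 0.51252139 -0.19250225  0.0865179 ]
lid flange [0.47776963 0.06449945 0.01397412] [0.06258209 0.06279867 0.0118029 ] 239
```

View pics/w9.png

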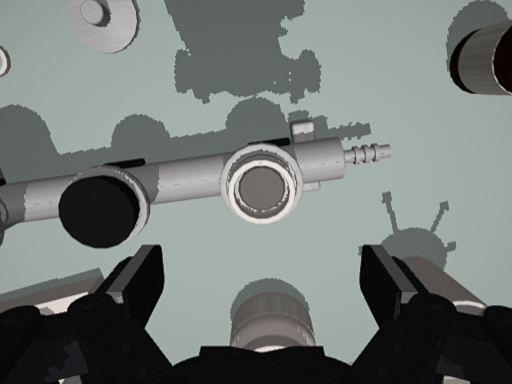

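The ring sits flat round the pad at (262,188) in the picture. Next is the funnel, going round the robot side of the closed head.

```bash

python3 -m creep '[[-0.3,0,0.1,0,0,0,1],[-0.6,0,0.2,0,0,0,1],[-0.8,-0.1,0.2,0,0,0,1],[-1,-0.4,0.2,0,0,0,1]]' >/dev/null
python3 -m creep '[[-0.2,-0.3,0,0,0,0,1],[-0.42,-0.6,0,0,0,0,1],[-0.42,-0.9,0,0,0,0,1],[-0.42,-1,0,0,0,0,1]]' >/dev/null
python3 -m creep '[[0,-0.3,0,0,0,0,1],[0,-0.6,0,0,0,0,1],[0,-0.9,0,0,0,0,1],[0,-1,0,0,0,0,1]]' >/dev/null
python3 -m creep '[[0,-0.3,0,0,0,0,1],[0,-0.6,-0.1,0,0,0,1],[0,-0.9,-0.2,0,0,0,1],[0,-1,-0.3,0,0,0,1],[0,-1,-0.3,0,0,0,1],[0,-1,-0.3,0,0,0,1],[0,-1,-0.3,0,0,0,1],[0,-1,-0.3,0,0,0,1]]'
python3 - <<'E'
from h import *
s=monitor.state(); p,d,c=grab('wrist','w10'); t=s['eef_pos']; P=cloud(c,d)
circ(P,d,(.509,-.1895),.080,.1,.04,n='funnel top'); circ(P,d,(.509,-.1895),.002,.1,.045,n='funnel all')
E
```

```text
clock: 20.4
eef_pos: [0.5071, -0.1695, 0.2062]
tool_rot: [[-0.959, 0.283, 0.001], [0.283, 0.959, -0.0], [-0.001, 0.0, -1.0]]
wrist_force: [0.3, 0.5, -0.3]
opening: 0.0853
funnel top n 1047 LSQ 510.3 -191.1 r 29.2 encl 510.4 -191.1 r 29.5 z95 90.1
funnel all n 4179 LSQ 508.5 -190.1 r 31.4 encl 510.2 -191.0 r 32.8 z95 89.4
```

```bash

python3 -m creep '[[0.03,-0.1,-0.1,0,0,0,1],[0.032,-0.216,-0.3,0,0,0,1],[0.032,-0.216,-0.6,0,0,0,1],[0.032,-0.216,-0.8,0,0,0,1],[0.032,-0.216,-0.8,0,0,0,1],[0.032,-0.216,-0.8,0,0,0,1]]' | grep eef
python3 -m creep '[[0,0,-0.3,0,0,0,1],[0,0,-0.6,0,0,0,1],[0,0,-0.8,0,0,0,1],[0,0,-0.8,0,0,0,1],[0,0,-0.8,0,0,0,1],[0,0,-0.8,0,0,0,0.2],[0,0,-0.8,0,0,0,0],[0,0,-0.8,0,0,0,-0.2],[0,0,-0.8,0,0,0,-0.6],[0,0,-0.8,0,0,0,-1],[0,0,-0.8,0,0,0,-1],[0,0,-0.8,0,0,0,-1],[0,0,-0.8,0,0,0,-1],[0,0,-0.8,0,0,0,-1]]' 50
python3 -m creep '[[0,0,0.05,0,0,0,-1],[0,0,0.2,0,0,0,-1],[0,0,0.5,0,0,0,-1],[0,0,0.8,0,0,0,-1],[0,0,1,0,0,0,-1],[0,0,1,0,0,0,-1],[0,0,1,0,0,0,-1]]'
python3 - <<'E'
from h import *
s=monitor.state(); p,d,c=grab('wrist','w11'); t=s['eef_pos']; P=cloud(c,d); print(s['opening'],s['wrist_force'],t)
cv2.imwrite('pics/w11c.png',cv2.resize(p[130:384,120:400],None,fx=2,fy=2)[:,:,::-1])
circ(P,d,t,t[2]+.035,t[2]+.055,.032,n='top rim')
m=(d>0)&(abs(np.hypot(P[...,0]-t[0],P[...,1]-t[1])-.0283)<.0025)&(abs(P[...,2]-t[2]-.0435)<.004); Q=P[m]; A=np.c_[Q[:,:2]-t[:2],np.ones(len(Q))]; print('top plane',np.linalg.lstsq(A,Q[:,2]-t[2],rcond=None)[0],len(Q))
E
```

```text
eef_pos: [0.5097, -0.1925, 0.1251]
clock: 22.45
eef_pos: [0.5113, -0.1928, 0.0478]
tool_rot: [[-0.959, 0.285, 0.004], [0.285, 0.959, -0.002], [-0.004, -0.001, -1.0]]
wrist_force: [-0.0, 1.0, 6.2]
opening: 0.057
clock: 23.15
eef_pos: [0.5096, -0.1922, 0.1453]
tool_rot: [[-0.959, 0.285, 0.0], [0.285, 0.959, 0.0], [-0.0, 0.0, -1.0]]
wrist_force: [-0.7, -0.8, -2.8]
opening: 0.057
0.05702952607499331 [-0.69558195 -0.84100937 -2.82675222] [ 0.50959733 -0.19219035  0.14530751]
top rim n 4973 LSQ 507.8 -191.2 r 29.8 encl 506.4 -191.3 r 31.3 z95 187.9
top plane [-0.00538315  0.00390986  0.04128055] 3090
```

View pics/w11c.png

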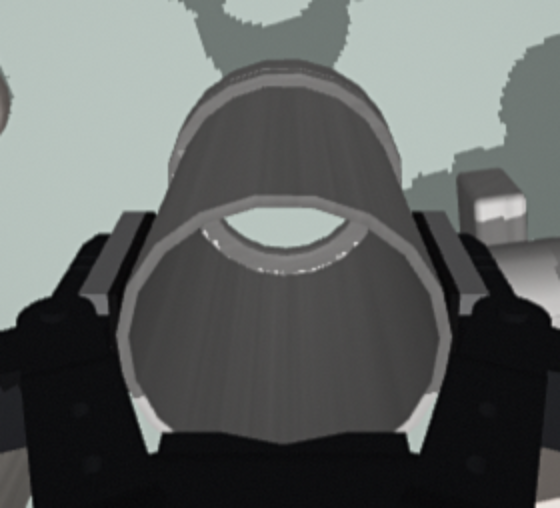

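The funnel is gripped upright: wrist load 2.8 N and the top plane nearly level. I carry it round the robot side to the head.

```bash

python3 -m creep '[[-0.1,0,0.2,0,0,0,-1],[-0.2,0.1,0.4,0,0,0,-1],[-0.3,0.3,0.6,0,0,0,-1],[-0.3,0.6,0.6,0,0,0,-1],[-0.3,0.9,0.6,0,0,0,-1]]' >/dev/null
python3 -m creep '[[0,0.3,0,0,0,0,-1],[0,0.6,0,0,0,0,-1],[0,0.9,0,0,0,0,-1]]' >/dev/null
python3 -m creep '[[0,0.3,0,0,0,0,-1],[0,0.6,0,0,0,0,-1],[0,0.9,0,0,0,0,-1]]' >/dev/null
python3 -m creep '[[0,0.3,0,0,0,0,-1],[0.1,0.6,0,0,0,0,-1],[0.3,0.9,0,0,0,0,-1],[0.6,0.93,0,0,0,0,-1],[0.9,0.93,0,0,0,0,-1],[1,0.93,0,0,0,0,-1]]' >/dev/null
python3 -m creep '[[0.3,0,0,0,0,0,-1],[0.55,0,0,0,0,0,-1],[0.69,0,0,0,0,0,-1],[0.69,0,0,0,0,0,-1],[0.69,0,0,0,0,0,-1],[0.69,0,0,0,0,0,-1],[0.69,0,0,0,0,0,-1]]'
cat > top.py <<'E'
from h import *
s=monitor.state(); p,d,c=grab('wrist','w12'); t=s['eef_pos']; P=cloud(c,d); print(s['opening'],s['wrist_force'],t)
circ(P,d,t,t[2]+.0395,t[2]+.045,.034,n='top rim')
m=(d>0)&(abs(P[...,2]-t[2]-.0413)<.002)&(np.hypot(P[...,0]-t[0],P[...,1]-t[1])<.033); Q=P[m][:,:2]*1000
k,l=cv2.connectedComponents(m.astype(np.uint8))
# circle mid-radius fit (27..29.5 -> 28.25) with fixed radius
from scipy.optimize import least_squares
r=least_squares(lambda x:np.hypot(*(Q-x).T)-28.25,t[:2]*1000,loss='soft_l1'); print('fit',r.x,len(Q),'minus TCP',r.x-t[:2]*1000)
circ(P,d,(.6485,.1701),.122,.13,.03,n='ring'); circ(P,d,(.6485,.1701),.104,.1115,.04,n='head')
E
python3 top.py
```

```text
clock: 25.6
eef_pos: [0.6479, 0.1709, 0.2055]
tool_rot: [[-0.959, 0.285, -0.0], [0.285, 0.959, 0.0], [0.0, 0.0, -1.0]]
wrist_force: [0.5, -0.5, -2.2]
opening: 0.0575
0.057549793970224465 [ 0.5097014  -0.48520684 -2.21754315] [0.64791615 0.17085469 0.20550839]
top rim n 3435 LSQ 646.3 171.7 r 30.2 encl 643.0 172.4 r 32.8 z95 248.0
fit [646.83992735 171.59956121] 3408 minus TCP [-1.07621897  0.74487433]Traceback (most recent call last):
  File "top.py", line 9, in <module>
    circ(P,d,(.6485,.1701),.122,.13,.03,n='ring'); circ(P,d,(.6485,.1701),.104,.1115,.04,n='head')
    ~~~~^^^^^^^^^^^^^^^^^^^^^^^^^^^^^^^^^^^^^^^^^
  File "h.py", line 23, in circ
    k,l,st,ce=cv2.connectedComponentsWithStats(m.astype(np.uint8)); b=1+np.argmax(st[1:,4]); m=l==b
                                                                        ~~~~~~~~~^^^^^^^^^^
    return _wrapfunc(a, 'argmax', axis=axis, out=out, **kwds)
    return bound(*args, **kwds)
ValueError: attempt to get argmax of an empty sequence
```

View pics/w12.png

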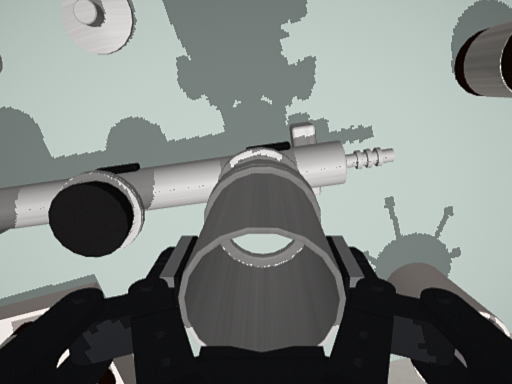

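```bash

python3 -m creep '[[0.014,-0.011,-0.1,0,0,0,-1],[0.014,-0.011,-0.2,0,0,0,-1],[0.014,-0.011,-0.25,0,0,0,-1],[0.014,-0.011,-0.25,0,0,0,-1],[0.014,-0.011,-0.25,0,0,0,-1]]'|grep -E 'eef|force'
python3 - <<'E'
from h import *
from scipy.optimize import least_squares
g0=np.array([.5103,-.1911]); 
for n in ('scene','side'):
    p,d,c=grab(n,n+'2'); S0=np.load(n+'0.npz'); t=monitor.state()['eef_pos']
    for nm,P,g,z in (('orig funnel',cloud(c,S0['d']),g0+([.003,-.002] if n=='scene' else 0),.09),('held',cloud(c,d),t[:2],t[2]+.042)):
        m=(np.abs(P[...,2]-z)<.004)&(np.hypot(P[...,0]-g[0],P[...,1]-g[1])<.034); Q=P[m][:,:2]*1000
        r=least_squares(lambda x:np.hypot(*(Q-x).T)-28.25,g*1000,loss='soft_l1'); print(n,nm,r.x.round(1),len(Q),(r.x-(g0 if z==.09 else t[:2])*1000).round(1))
    im=p[150:270,260:420] if n=='scene' else p[120:260,110:280]
    cv2.imwrite(f'pics/{n}2c.png',cv2.resize(im,None,fx=4,fy=4,interpolation=cv2.INTER_CUBIC)[:,:,::-1])
E
```

```text
eef_pos: [0.65, 0.1696, 0.1798]
wrist_force: [-0.1, 0.1, -1.8]
scene orig funnel [ 512.4 -192.2] 71 [ 2.1 -1.1]
scene held [651.6 169.7] 52 [ 1.3 -0. ]
side orig funnel [ 509.7 -193. ] 57 [-0.6 -1.9]
side held [649. 168.] 61 [-1.4 -1.7]
```

View pics/side2c.png

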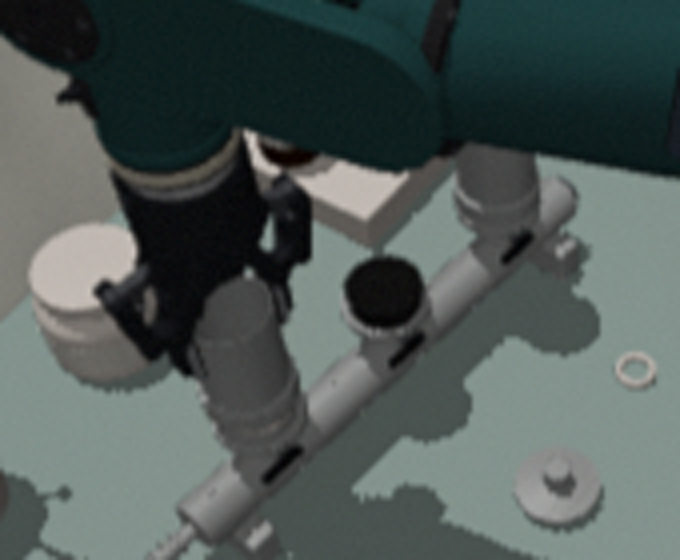

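The side view shows the funnel upright above the head at (255,420), with nothing fouled. The offset estimates put the funnel within 0.5 mm of the head's axis. Lowering.

```bash

python3 -m creep '[[0,0,-0.06,0,0,0,-1],[0,0,-0.12,0,0,0,-1],[0,0,-0.16,0,0,0,-1],[0,0,-0.16,0,0,0,-1],[0,0,-0.16,0,0,0,-1]]'|grep -E 'eef|force'
python3 -m creep '[[0,0,-0.01,0,0,0,-1],[0,0,-0.01,0,0,0,-1],[0,0,-0.01,0,0,0,-1]]'|grep -E 'eef|force'
python3 -m creep '[[0,0,-0.008,0,0,0,-1],[0,0,-0.008,0,0,0,-1],[0,0,-0.008,0,0,0,-1]]'|grep -E 'eef|force'
```

```text
eef_pos: [0.65, 0.1696, 0.164]
wrist_force: [1.0, -0.8, -1.9]
eef_pos: [0.6503, 0.1697, 0.1636]
wrist_force: [-1.1, 1.1, -2.7]
eef_pos: [0.6502, 0.1697, 0.1625]
wrist_force: [0.3, -0.5, -1.9]
```

```bash

python3 -m creep '[[0,0,-0.006,0,0,0,-1],[0,0,-0.006,0,0,0,-1],[0,0,-0.006,0,0,0,-1]]'|grep -E 'eef|force'
python3 -m creep '[[0,0,-0.006,0,0,0,-1],[0,0,-0.006,0,0,0,-1],[0,0,-0.006,0,0,0,-1]]'|grep -E 'eef|force'
```

```text
eef_pos: [0.6502, 0.1697, 0.1619]
wrist_force: [-0.6, 0.8, -2.3]
eef_pos: [0.6502, 0.1697, 0.1613]
wrist_force: [0.7, -0.4, -2.6]
```

```bash

python3 -m creep '[[0,0,-0.005,0,0,0,-1],[0,0,-0.005,0,0,0,-1],[0,0,-0.005,0,0,0,-1]]'|grep -E 'eef|force'
python3 -m creep '[[0,0,-0.005,0,0,0,-1],[0,0,-0.005,0,0,0,-1],[0,0,-0.005,0,0,0,-1]]'|grep -E 'eef|force'
```

```text
eef_pos: [0.6502, 0.1697, 0.1609]
wrist_force: [-0.3, -0.0, -2.4]
eef_pos: [0.6502, 0.1696, 0.1608]
wrist_force: [-0.3, -0.6, -1.4]
```

```bash

python3 -m creep '[[0,0,-0.004,0,0,0,-1],[0,0,-0.004,0,0,0,-1],[0,0,-0.004,0,0,0,-1]]'|grep -E 'eef|force'
python3 -m creep '[[0,0,-0.004,0,0,0,-1],[0,0,-0.004,0,0,0,-1],[0,0,-0.004,0,0,0,-1]]'|grep -E 'eef|force'
python3 - <<'E'
from h import *
t=monitor.state()['eef_pos']; p,d,c=grab('wrist'); P=cloud(c,d)
m=(d>0)&(abs(np.hypot(P[...,0]-t[0],P[...,1]-t[1])-.0283)<.0025)&(abs(P[...,2]-t[2]-.0413)<.003); Q=P[m]; A=np.c_[Q[:,:2]-t[:2],np.ones(len(Q))]; print('top plane',np.linalg.lstsq(A,Q[:,2],rcond=None)[0],len(Q))
E
```

```text
eef_pos: [0.6503, 0.1696, 0.1608]
wrist_force: [-0.9, -0.0, 3.1]
eef_pos: [0.6503, 0.1696, 0.1608]
wrist_force: [-3.0, -0.8, 4.7]
top plane [-0.00550525  0.00350066  0.20174806] 3465
```

The funnel made contact at the expected height. I release it, rise and check.

```bash

python3 -m creep '[[0,0,0.004,0,0,0,-1],[0,0,0.004,0,0,0,-0.2],[0,0,0.004,0,0,0,0.3],[0,0,0.004,0,0,0,0.5],[0,0,0.004,0,0,0,1],[0,0,0.004,0,0,0,1],[0,0,0.004,0,0,0,1],[0,0,0.004,0,0,0,1],[0,0,0.1,0,0,0,1],[0,0,0.4,0,0,0,1],[0,0,0.8,0,0,0,1],[0,0,1,0,0,0,1],[0,0,1,0,0,0,1],[0,0,1,0,0,0,1]]'
python3 - <<'E'
from h import *
s=monitor.state(); p,d,c=grab('wrist','w13'); P=cloud(c,d); g=np.array([.649,.17])
circ(P,d,g,.199,.21,.034,n='funnel top')
m=(d>0)&(abs(np.hypot(P[...,0]-g[0],P[...,1]-g[1])-.0283)<.0025)&(abs(P[...,2]-.2025)<.003); Q=P[m]; A=np.c_[Q[:,:2]-g,np.ones(len(Q))]; print('top plane',np.linalg.lstsq(A,Q[:,2],rcond=None)[0],len(Q))
E
```

```text
clock: 30.6
eef_pos: [0.6504, 0.1697, 0.2603]
tool_rot: [[-0.959, 0.285, 0.002], [0.285, 0.959, 0.0], [-0.001, 0.001, -1.0]]
wrist_force: [-0.4, 0.3, -0.5]
opening: 0.0854
funnel top n 1260 LSQ 649.5 170.8 r 29.3 encl 649.5 170.7 r 29.6 z95 203.2
top plane [-0.00483516  0.0013364   0.20196297] 1199
```

View pics/w13.png

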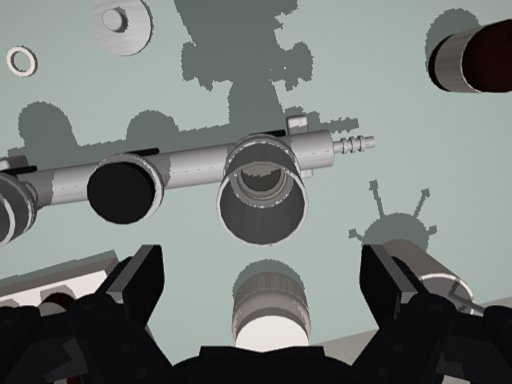

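The funnel stands upright at (263,195), centred within about 1 mm, with its top at 202–203 mm. The lid is at (122,22).

```bash

python3 -m creep '[[-0.3,-0.15,0,0,0,0,1],[-0.6,-0.3,0,0,0,0,1],[-0.9,-0.5,0,0,0,0,1],[-1,-0.6,-0.1,0,0,0,1]]' >/dev/null
python3 -m creep '[[-0.3,-0.2,-0.3,0,0,0,1],[-0.6,-0.35,-0.6,0,0,0,1],[-0.75,-0.42,-0.9,0,0,0,1],[-0.75,-0.42,-0.9,0,0,0,1],[-0.75,-0.42,-0.9,0,0,0,1],[-0.75,-0.42,-0.9,0,0,0,1],[-0.75,-0.42,-0.9,0,0,0,1]]'
python3 - <<'E'
from h import *
s=monitor.state(); p,d,c=grab('wrist','w14'); P=cloud(c,d); g=np.array([.474,.0675])
circ(P,d,g,.029,.04,.025,n='knob'); circ(P,d,g,.009,.015,.04,n='flange')
t=s['eef_pos']; print(t,c['extrinsics'][2][2])
E
```

```text
clock: 31.75
eef_pos: [0.4776, 0.0681, 0.162]
tool_rot: [[-0.959, 0.284, 0.005], [0.284, 0.959, 0.0], [-0.004, 0.002, -1.0]]
wrist_force: [-0.1, -0.2, 0.7]
opening: 0.0853
knob n 448 LSQ 474.9 66.1 r 9.9 encl 475.1 66.1 r 10.1 z95 34.2
flange n 3213 LSQ 475.0 66.1 r 31.7 encl 475.1 66.0 r 32.1 z95 14.5
[0.47760406 0.06810416 0.16200069] -0.957195217709502
```

```bash

python3 -m creep '[[-0.004,-0.016,-0.3,0,0,0,1],[-0.004,-0.016,-0.6,0,0,0,1],[-0.004,-0.016,-0.9,0,0,0,1],[-0.004,-0.016,-1,0,0,0,1],[-0.004,-0.016,-1,0,0,0,1],[-0.004,-0.016,-1,0,0,0,1]]' | grep eef
python3 -m creep '[[0,0,-0.1,0,0,0,1],[0,0,-0.25,0,0,0,1],[0,0,-0.3,0,0,0,1],[0,0,-0.3,0,0,0,1],[0,0,-0.3,0,0,0,1],[0,0,-0.3,0,0,0,1]]' | grep eef
```

```text
eef_pos: [0.4763, 0.0662, 0.0612]
eef_pos: [0.4755, 0.0661, 0.0304]
```

```bash

python3 -m creep '[[-0.004,0,-0.08,0,0,0,1],[-0.004,0,-0.135,0,0,0,1],[-0.004,0,-0.135,0,0,0,1],[-0.004,0,-0.135,0,0,0,0.3],[-0.004,0,-0.135,0,0,0,-0.2],[-0.004,0,-0.135,0,0,0,-0.4],[-0.004,0,-0.135,0,0,0,-0.4],[-0.004,0,-0.135,0,0,0,-0.6],[-0.004,0,-0.135,0,0,0,-0.8],[-0.004,0,-0.135,0,0,0,-1],[-0.004,0,-0.135,0,0,0,-1],[-0.004,0,-0.135,0,0,0,-1],[-0.004,0,-0.135,0,0,0,-1],[-0.004,0,-0.135,0,0,0,-1]]' 40
python3 -m creep '[[0,0,0.05,0,0,0,-1],[0,0,0.2,0,0,0,-1],[0,0,0.5,0,0,0,-1],[0,0,0.8,0,0,0,-1],[0,0,1,0,0,0,-1],[0,0,1,0,0,0,-1],[0,0,1,0,0,0,-1]]'
cat > lid.py <<'E'
from h import *
s=monitor.state(); p,d,c=grab('wrist'); t=s['eef_pos']; P=cloud(c,d); print(s['opening'],s['wrist_force'],t)
m=(d>0)&(np.hypot(P[...,0]-t[0],P[...,1]-t[1])<.034)&(P[...,2]<t[2]-.0005)&(P[...,2]>t[2]-.012)
k,l,st,ce=cv2.connectedComponentsWithStats(m.astype(np.uint8)); m=l==1+np.argmax(st[1:,4]); Q=P[m]
A=np.c_[Q[:,:2]-t[:2],np.ones(len(Q))]; print('flange plane',np.linalg.lstsq(A,Q[:,2]-t[2],rcond=None)[0],np.median(Q[:,2])-t[2],len(Q))
from scipy.optimize import least_squares
h=cv2.convexHull((Q[:,:2]*1000).astype(np.float32))[:,0]
r=least_squares(lambda x:np.hypot(*(h-x).T)-31.8,t[:2]*1000,loss='soft_l1'); print('flange centre-TCP',r.x-t[:2]*1000, np.abs(r.fun).round(1))
E
python3 lid.py
```

```text
clock: 34.4
eef_pos: [0.4746, 0.066, 0.0164]
tool_rot: [[-0.959, 0.285, 0.001], [0.285, 0.959, -0.0], [-0.0, 0.0, -1.0]]
wrist_force: [-1.1, -1.3, 4.2]
opening: 0.018
clock: 35.1
eef_pos: [0.474, 0.0661, 0.1152]
tool_rot: [[-0.959, 0.285, -0.001], [0.285, 0.959, 0.0], [0.001, -0.0, -1.0]]
wrist_force: [0.2, 1.5, -0.7]
opening: 0.0181
0.01807885518518376 [ 0.18670205  1.51246279 -0.73317841] [0.47396665 0.06613453 0.11522638]
flange plane [ 0.03699664 -0.01019228 -0.00331416] -0.003965918295962018 6060
flange centre-TCP [0.50975771 0.36681104] [0.5 0.1 0.1 0.  0.1 0.  0.  0.  0.1 0.2 0.1 0.1 0.3 0.1 0.1 0.  0.1 0.1
 0.  0.  0.  0.1 0.1 0.  0.  0.2 0.2 0.1 0.1 0.2 0.2 0.  0.1 0.  0.1 0.1
 0.3 0.1 0.  0.  0.  0.  0.1 0. ]
```

```bash

python3 -m creep '[[0,0,0.3,0,0,0,-1],[0,0,0.6,0,0,0,-1],[0,0.1,0.9,0,0,0,-1],[0.1,0.2,1,0,0,0,-1],[0.2,0.3,1,0,0,0,-1]]' >/dev/null
python3 -m creep '[[0.2,0.2,0.15,0,0,0,-1],[0.4,0.4,0.3,0,0,0,-1],[0.6,0.6,0.3,0,0,0,-1],[0.8,0.7,0.3,0,0,0,-1],[1,0.74,0.3,0,0,0,-1]]' >/dev/null
python3 -m creep '[[0.2,0,0,0,0,0,-1],[0.4,0,0,0,0,0,-1],[0.54,0,0,0,0,0,-1],[0.54,0,0,0,0,0,-1],[0.54,0,0,0,0,0,-1],[0.54,0,0,0,0,0,-1],[0.54,0,0,0,0,0,-1]]' | grep eef
cat >> lid.py <<'E'
f=least_squares(lambda k:(A@k-(Q[:,2]-t[2]))*1000,[0,0,-.004],loss='cauchy',f_scale=.3); print('robust plane',f.x)
cv2.imwrite('pics/w15.png',cv2.resize(p[130:384,120:400],None,fx=2,fy=2)[:,:,::-1])
m=(d>0)&(abs(P[...,2]-.2025)<.003)&(abs(np.hypot(P[...,0]-.6495,P[...,1]-.1708)-.028)<.004); Q=P[m][:,:2]*1000
print(len(Q)); 
if len(Q)>50: print('funnel',least_squares(lambda x:np.hypot(*(Q-x).T)-28.25,[649.5,170.8],loss='soft_l1').x)
E
python3 lid.py
```

```text
eef_pos: [0.6477, 0.1702, 0.2459]
0.017983928788734862 [-0.88523775  0.24773228 -1.76484787] [0.64774029 0.17021813 0.24591535]
flange plane [ 0.03680489 -0.01029054 -0.00339962] -0.004036259930195435 6052
flange centre-TCP [0.53598894 0.41417493] [0.2 0.1 0.  0.  0.  0.  0.3 0.  0.  0.1 0.3 0.  0.1 0.  0.2 0.1 0.  0.1
 0.2 0.  0.1 0.1 0.1 0.1 0.  0.  0.1 0.  0.  0.1 0.2 0.2 0.1 0.1 0.2 0.1
 0.1 0.  0.3 0.1 0.1 0.3]
robust plane [ 0.02129429 -0.00659238 -0.0037286 ]
465
funnel [649.45370924 170.75733337]
```

View pics/w15.png

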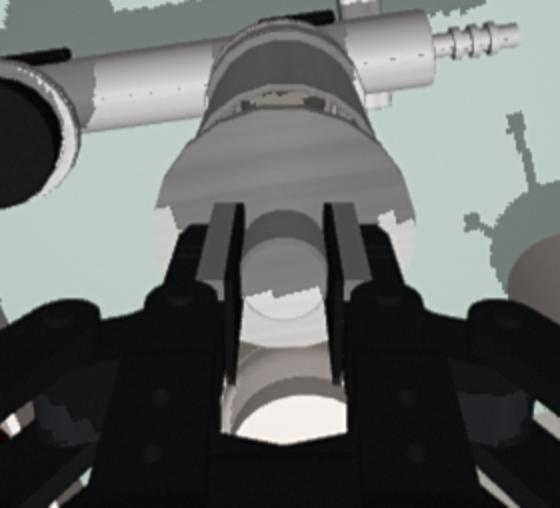

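The lid is held over the mouth at (285,150) in the crop and needs +1.2 mm in x. Lowering.

```bash

python3 -m creep '[[0.011,0.001,-0.05,0,0,0,-1],[0.011,0.001,-0.1,0,0,0,-1],[0.011,0.001,-0.2,0,0,0,-1],[0.011,0.001,-0.28,0,0,0,-1],[0.011,0.001,-0.315,0,0,0,-1],[0.011,0.001,-0.315,0,0,0,-1],[0.011,0.001,-0.315,0,0,0,-1]]' | grep -E 'eef|force'
python3 -m creep '[[0,0,-0.008,0,0,0,-1],[0,0,-0.016,0,0,0,-1],[0,0,-0.016,0,0,0,-1],[0,0,-0.016,0,0,0,-1]]' | grep -E 'eef|force'
python3 -m creep '[[0,0,-0.008,0,0,0,-1],[0,0,-0.008,0,0,0,-1],[0,0,-0.008,0,0,0,-1]]' | grep -E 'eef|force'
```

```text
eef_pos: [0.6495, 0.1702, 0.2145]
wrist_force: [-0.0, 0.5, -0.7]
eef_pos: [0.6495, 0.1702, 0.2131]
wrist_force: [-0.0, -0.2, -1.6]
eef_pos: [0.6495, 0.1702, 0.2121]
wrist_force: [0.4, 0.1, -1.3]
```

```bash

python3 -m creep '[[0,0,-0.006,0,0,0,-1],[0,0,-0.006,0,0,0,-1],[0,0,-0.006,0,0,0,-1]]' | grep -E 'eef|force'
python3 -m creep '[[0,0,-0.006,0,0,0,-1],[0,0,-0.006,0,0,0,-1],[0,0,-0.006,0,0,0,-1]]' | grep -E 'eef|force'
python3 lid.py
```

```text
eef_pos: [0.6495, 0.1702, 0.2115]
wrist_force: [-0.0, -0.4, -1.1]
eef_pos: [0.6496, 0.1702, 0.2115]
wrist_force: [-0.6, 0.1, 0.9]
0.01865149941937948 [-0.62346701  0.13697539  0.92737119] [0.64955272 0.17018676 0.2114779 ]
flange plane [ 0.03692988 -0.01078442 -0.0033893 ] -0.004035081190486733 6060
flange centre-TCP [0.42219402 0.3466096 ] [0.4 0.1 0.  0.  0.1 0.  0.2 0.  0.1 0.1 0.  0.3 0.2 0.1 0.  0.2 0.3 0.3
 0.  0.  0.3 0.  0.  0.3 0.  0.  0.3 0.  0.  0.2 0.3 0.3 0.1 0.1 0.5]
robust plane [ 0.01665229 -0.00400773 -0.00385989]
254
funnel [646.87436122 171.57496742]
```

The lid made contact at TCP 211.5 mm (expected 211.4), with the flange down on the funnel. I release and retreat.

```bash

python3 -m creep '[[0,0,-0.003,0,0,0,-1],[0,0,-0.003,0,0,0,-1],[0,0,0,0,0,0,-0.7],[0,0,0,0,0,0,-0.4],[0,0,0,0,0,0,0],[0,0,0,0,0,0,0.5],[0,0,0,0,0,0,1],[0,0,0,0,0,0,1],[0,0,0,0,0,0,1],[0,0,0.2,0,0,0,1],[0,0,0.5,0,0,0,1],[0,0,0.8,0,0,0,1],[0,0,1,0,0,0,1],[0,0,1,0,0,0,1],[0,0,1,0,0,0,1]]'
python3 - <<'E'
from h import *
from scipy.optimize import least_squares
s=monitor.state(); p,d,c=grab('wrist','w16'); P=cloud(c,d); g=np.array([.6495,.1707])
circ(P,d,g,.225,.235,.02,n='knob'); circ(P,d,g,.2015,.21,.04,n='flange')
m=(d>0)&(np.hypot(P[...,0]-g[0],P[...,1]-g[1])<.029)&(P[...,2]>.203)&(P[...,2]<.2105); Q=P[m]; A=np.c_[Q[:,:2]-g,np.ones(len(Q))]; f=least_squares(lambda k:(A@k-Q[:,2])*1000,[0,0,.207],loss='cauchy',f_scale=.3); print('flange plane',f.x,len(Q))
p2,d2,c2=grab('side','side3'); a=cv2.resize(p2[90:340,100:370],None,fx=1.45,fy=1.45); b=cv2.resize(p[:362],None,fx=.8,fy=1)[:,:]; b=p[:362,:400]; h=362; cv2.imwrite('pics/fin.png',np.hstack([a[:h],b])[:,:,::-1])
E
```

```text
clock: 40.45
eef_pos: [0.6496, 0.1702, 0.3108]
tool_rot: [[-0.959, 0.285, 0.0], [0.285, 0.959, 0.0], [-0.0, 0.0, -1.0]]
wrist_force: [-0.6, 0.3, 0.0]
opening: 0.0854
knob n 603 LSQ 650.0 170.6 r 9.8 encl 650.0 170.6 r 10.0 z95 229.3
flange n 4319 LSQ 650.2 170.6 r 31.7 encl 650.3 170.4 r 32.2 z95 209.5
flange plane [ 0.00026369 -0.00210902  0.20786433] 3543
```

View pics/fin.png

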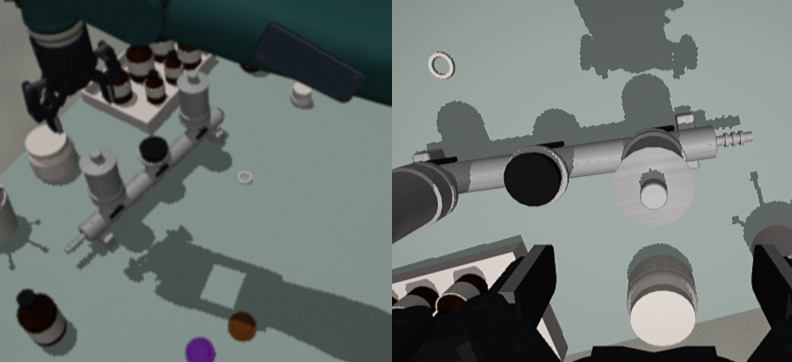

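The holder is assembled. The lid is flat with its knob top at 229.3 mm against 229 expected, the same height as the closed head. The small ring, jar, bottle and look-alikes are in place, and the gripper is about 8 cm clear. Handing in.

```bash
python3 -c "
from station import workorder,monitor
print(monitor.state()['wrist_force']); print(workorder.hand_in())"
```

```text
[ 0.01403645 -0.44909946 -0.41633845]
the job is handed in; nothing more can be done
None
```

I put the filter holder back together on the open head in the order asked: frit, large ring, funnel, lid. The job is handed in, after about 40 s of the 115 s allowed. I set each part down in small steps until contact showed at the wrist (at most 6 N at the end of a set-down), released it, and looked again from above.

**Final checks:**
- **Frit:** the rim is level at 114.4 mm (115 expected; the wrist camera reads about 0.5 mm low) and centred within 0.3 mm.
- **Ring:** it lies flat around the pad, top at 124.0 mm (125 expected), about 0.5 mm off centre.
- **Funnel:** it stands upright, top at 202–203 mm (203 expected) and about 1 mm off the head's axis. The fit showed a 0.3° slope, much the same as when it was held.
- **Lid:** the flange is level within about 0.1°, with the knob top at 229.3 mm (229 expected). It is about 0.6 mm off the funnel's axis.

**Disagreements:**
- The gripper's opening read 2–3 mm under the known diameters throughout.
- The scene camera sat about 3–4 mm off the wrist camera, so I trusted the wrist camera.
- The lid seemed tilted 1–2° while held; that was gone once it was released.

The small ring, jar, amber bottles and the brown and purple look-alikes were never touched. I checked those still in the last views by eye only; the left bottle's final position was not measured.

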